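Bar the air pump over compression

ROBOT

A 6-joint arm with a two-finger parallel gripper is mounted at the origin on the work surface. World frame = base frame: x ahead of the robot, y to its left, z up, the work surface at z = 0. Lengths are in m, angles in rad, forces in N, time in s.
With the tool pointing down it reaches from about 0.425 to 0.95 m from the base axis. Payload 14.7 kg.
Tool frame: the origin (TCP) lies on the mounting face of the last link; the fingertips stand 173 mm ahead of it and the grasp point (between the pads) lies 155 mm ahead of it; x points along the fingers, y is the direction in which the jaws open and shut, and the axes are right-handed (so a half turn about x gives the same grasp; the last joint's range is limited). The gripper opens to 85 mm and grips with 20 to 120 N. Pads are 22 mm wide; open, the fingers measure 114 mm over their backs; the gripper's body (76 mm by 85 mm) begins 54 mm behind the grasp point. The pads swing forward as they close: fully open they stand 13 mm farther back than shut.
Start: joints at [1.175, 0.48, 1.596, -0, 1.065, -0.047], TCP at [0.222, 0.611, 0.405] pointing down, gripper open.
Joint ranges: [-2.75, 2.75], [-0.82, 2.05], [0.23, 2.67], [-1.56, 4.7], [0.09, 2.69], [-2.92, 2.92]. Speed limits (rad/s): [1.89, 1.89, 2.39, 3.01, 3.01, 3.01].

INTERFACE

Orientations are given as a rotation vector (axis times angle).
In Python, from bench import ctrl, cams, workorder, nets gives the robot as it stands.
- The arm moves only by the shell command python3 -m creep 'ROWS'. ROWS is text: rows parted by semicolons, each of 7 numbers parted by spaces: the shift along the tool's x, y, z in m, then the turn, a rotation vector about the tool's x, y, z in rad, then the finger opening in m, from 0 to 0.0854. In form: x y z ax ay az hand; .... A call has exactly 8 rows; each row shifts and turns the commanded pose from where the row before left it, along the tool's axes as they then stand; what a row does not reach is not made up. A row lasts 1/8 s, in which the tool goes at most 62.5 mm and 10.7 degrees, less where a joint would pass 70% of its speed; a pose out of reach is approached as far as the arm can. A call with a gripper value outside its range is refused whole. The fingers move at their own pace and stop on an object; the grip force is fixed at half the most. Time passes only in rows, so rows that do not move let the fingers close, or fill a call up. It gives the time, the measured TCP pose, the force and the opening at its end, in the units of the state.
- ctrl.get_obs(): the state, without advancing time (a new reading comes with each control period).
- cams.camera(name): name is "scene" or "top" or "wrist"; returns the picture (420x560x3 uint8, blue, green, red); there is no depth.
- cams.calibration(name): a dict with "fx", "fy", "cx", "cy" (pixels), "world_from_camera" (4x4, takes a point from camera to world coordinates). Camera axes: x right, y up, looking along -z (the intrinsics and any distortion apply to the point x, -y, -z); pixel columns grow to the right and rows downward; lengths in m; the calibration is good to about 2 mm. A picture is of the moment at which its call begins: read the wrist's pose just before it. calibration takes no time and is no camera call; for the wrist camera it gives the pose at the moment of the call.
- workorder.finish_job(): hands the job in, once; it reports no verdict.
Trained networks look in the newest picture that a camera, given by its name, has taken for a name from the list of things; names that differ only in an ending like _2 or _b are one class to them, and where a whole thing is asked for, a point or a joint stands for the part that bears it (a point fixed in the world has none). Each returns a list of dicts, best first, with "conf" (0 to 1); they miss things now and then, are a little off and sometimes report something else, mostly with a low value. They report only what shows in the picture. A call takes as long as a camera call. They do not tell look-alikes from the thing itself.
- nets.trace(camera, target): "pixels" (420x560 bool, what is visible of it) and "bbox" ([left, top, right, bottom] in pixels, round what is visible of it).
The state is a dict: "clock": time; "joints": joint angles; "joint_velocities": joint speeds; "effort": joint torques, N m; "tcp_pos": TCP position; "orientation": TCP orientation; "contact_force": force on the tool from outside, world axes, zero at the start; "torque": the same for the moment, N m; "finger_gap": finger opening in m.
Only numpy, scipy, OpenCV 4.12 (cv2) and the standard library are available. Lean on these libraries where they do the work, as an engineer would, in place of code of your own. Each camera call takes 0.05 s, during which the arm holds its last target.

TASK

Isolate the small air pump: throw the lever of its isolator box fully over to off before you turn anything. Then turn the flywheel slowly clockwise by its knob, as its arrow shows, feel the compression build to its peak and stop just past it, where the resistance has died away and the wheel stays put when you let go. Do not force it, do not let it kick over or snap back, and leave the other things on the bench alone.

Things in the scene. Friction and masses are not known exactly. Their poses are not given: they have to be found in the camera images.
- pump: Air pump. Base plate 210 x 150 x 6 mm fixed to the bench; on it, on four rubber buffers (give sideways 1 mm per 5 N), the machine: grey motor upright, vertical shaft, flywheel on top, finned cylinder level below the flywheel, pointing to the pump's +x, 130 mm out from the shaft. Origin on the bench under the shaft axis, z up. The outlet is plugged, so a turn of the shaft meets one compression.
- shaft (a point): Shaft axis at the flywheel's top face, 212 mm above the bench. Felt at the knob: about 3 N of friction, a smooth climb to 12 or 13 N, then a fall to nothing, 1 to 1.2 rad past the peak, and a push the same way round that drives the wheel over unless held back. It stays by itself only within 0.15 rad of where the falling resistance is down to plain friction; let go on the climb it snaps back.
- flywheel: Dark steel flywheel, 150 mm across, 22 mm thick, level on the vertical shaft; origin on the axis at its underside, 190 mm above the bench; hub nut 7 mm proud of the top face. Turned clockwise seen from above (cast arrow). Clamped on the shaft at no particular angle, so its pose does not tell where the compression is: the peak comes 1.2 to 2.8 rad on from the start.
- knob (a point): Middle of the grip of the flywheel's knob: upright black sleeve, about 20 mm across, from 214 to 267 mm above the bench, its axis 58 mm from the shaft axis; this point 246 mm above the bench. The sleeve revolves freely on its pin, so a hand need not turn with the wheel.
- isolator: Fixed grey isolator box, 95 x 80 x 58 mm, with a black-tipped lever on a dark block on top; it and the rheostat change places between starts. Origin under its centre, z up; the lever swings in its x-z plane.
- isolator_lever (a joint): Lever angle in rad: 0 = on, leaning to the box's -x; 1.0 = fully off, leaning to the box's +x. Stays where it is left; moves with about 1 N at the tip.
- isolator_lever_tip (a point): Centre of the lever's 26 mm ball tip, 70 mm from the lever's pivot, which lies over the middle of the box, 80 mm above the bench; the tip is about 141 mm above the bench at either end of its swing; 10 mm rod below it, dark block below 83 mm.
- rheostat: Fixed bystander: power rheostat on a wooden foot, upright aluminium panel 100 mm wide, 130 mm tall, with a black knob. Origin under its middle.
- multimeter: Loose bystander: yellow hand multimeter lying flat, 180 x 88 x 38 mm. Origin under its centre.
- screwdriver: Loose bystander: screwdriver lying on the bench. Origin near its middle.
- wrench: Loose bystander: 150 mm steel wrench lying on the bench. Origin near its middle.
- tweezers: Loose bystander: steel tweezers, 125 mm, lying on the bench. Origin under the middle.
- board: Loose bystander: green circuit board, 100 x 70 mm, with parts on it. Origin under its centre.
- tape_roll: Loose bystander: blue roll of tape, 84 mm across, lying flat. Origin under its centre.
Things that resemble listed ones, but are neither listed nor needed, are in the scene too. What is shaped like the isolator but purple is not meant.

How it is judged:
On the way:
1. the isolator lever is thrown over to off (value of joint isolator_lever above 0.85 rad), for 0.2 s.
At the end, for the whole second after the job is handed in: The isolator lever is off (over 0.85 rad); the flywheel, let go, rests (under 0.1 rad/s) just past the compression peak, its knob more than 36 mm from the shaft towards the cylinder, where only the top of the compression holds still (snapped back or kicked over, it ends on the other side) (value of joint isolator_lever above 0.85 rad and x of knob in the frame of pump above 0.036 m and angular speed of flywheel below 0.1 rad/s); the robot touches nothing.
It fails at once if the flywheel is turned while the isolator is not off (value of joint isolator_lever below 0.7 rad and distance of knob from where it was at the start of the episode above 0.012 m).
It fails at once if the flywheel is turned backwards (anticlockwise) round, or carried on round past the stop: knob within 0.3 rad of the pump's -y side (y of knob in the frame of pump below -0.0545 m).
It fails at once if the flywheel kicks over, snaps back or is spun (over 4 rad/s) (angular speed of flywheel above 4 rad/s).
It fails at once if another thing on the bench is moved more than 25 mm (distance of any of multimeter, screwdriver, wrench, tweezers, board, tape_roll from where it was at the start of the episode above 0.025 m).
It fails at once if the wheel is forced: the machine is pushed sideways on its rubber buffers by more than 4.4 mm (22 N) (horizontal distance between shaft and pump above 0.0044 m).
It also fails if it takes over 72 s, if anything falls off the work surface, if the arm or the gripper's body presses on something with over 40 N, if the wrist force passes 120 N, or if a joint passes its speed limit or range.

## Working session

There is one attempt and no reset: what is moved stays moved. The work goes in short steps, Python scripts to look and compute and a shell command to move; the robot and the scene stay as the last step left them, time stands still between calls to the robot, and variables do not carry over. Pictures are saved under pics/ and viewed, and the job is handed in when it is done.

```bash
ls; mkdir -p pics
python3 - <<'E'
from bench import ctrl,cams
import cv2
o=ctrl.get_obs();print({k:(v if not hasattr(v,'round') else v) for k,v in o.items()})
for n in ("scene","top","wrist"):
    cv2.imwrite(f"pics/{n}0.png",cams.camera(n)); c=cams.calibration(n); print(n,c)
E
```

```text
pics
{'clock': 0.0, 'joints': array([ 1.17537366e+00,  4.80846999e-01,  1.59690357e+00, -9.15455514e-07,
        1.06509056e+00, -4.65798368e-02]), 'joint_velocities': array([ 0.00180918,  0.00151522, -0.00126947,  0.00049006, -0.00055144,
        0.00032541]), 'effort': array([-5.40865396e-03, -9.50667715e+01, -4.30179048e+01, -6.06010399e-04,
        1.26534284e-02, -3.13105829e-05]), 'tcp_pos': array([0.22206256, 0.61066391, 0.40405135]), 'orientation': array([ 0.27277825,  1.55368185, -0.27469998]), 'contact_force': array([0.20274645, 0.23206452, 0.46620321]), 'torque': array([-0.02659587, -0.01870199,  0.02570111]), 'finger_gap': 0.08550536938007171}
scene {'fx': 503.3933180841499, 'fy': 503.3933180841499, 'cx': 278.0850310710519, 'cy': 210.55922326345515, 'world_from_camera': array([[ 0.67738231, -0.57844915,  0.45447749,  1.21406463],
       [ 0.73562535,  0.53509864, -0.41536104, -0.62209162],
       [-0.00292504,  0.61568339,  0.78798821,  1.32635399],
       [ 0.        ,  0.        ,  0.        ,  1.        ]])}
top {'fx': 405.1036746396873, 'fy': 405.1036746396873, 'cx': 
[... 181 characters left out ...]
952810e-02, -2.65043218e-05,
         9.98147420e-03],
       [-2.41305021e-03,  1.69325390e-01,  9.85557248e-01,
         1.18108036e+00],
       [ 0.00000000e+00,  0.00000000e+00,  0.00000000e+00,
         1.00000000e+00]])}
wrist {'fx': 328.00787504308386, 'fy': 328.00787504308386, 'cx': 272.71072077834947, 'cy': 211.58010103461524, 'world_from_camera': array([[ 3.41453125e-01, -9.07303080e-01, -2.45379061e-01,
         1.60905250e-01],
       [ 9.39898804e-01,  3.29622616e-01,  8.91020157e-02,
         6.33237410e-01],
       [ 3.99546200e-05, -2.61055648e-01,  9.65323753e-01,
         3.73916994e-01],
       [ 0.00000000e+00,  0.00000000e+00,  0.00000000e+00,
         1.00000000e+00]])}
```

View pics/scene0.png

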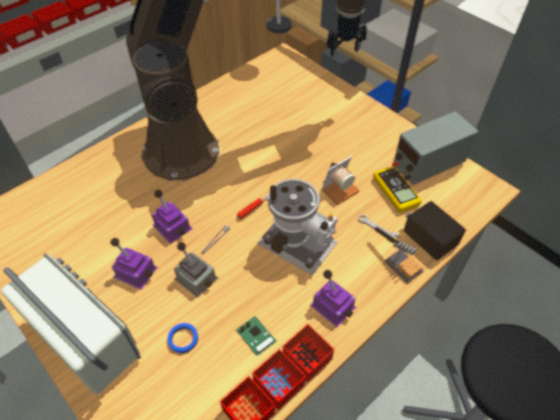

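View pics/top0.png

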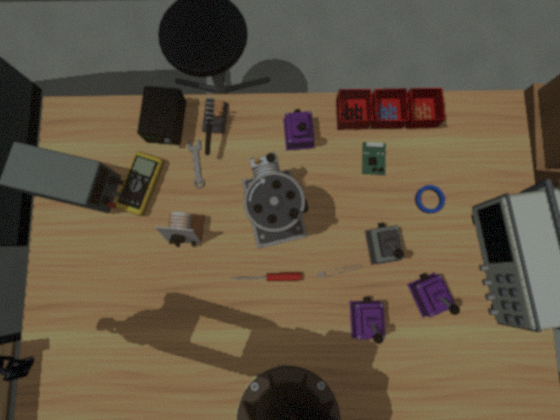

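View pics/wrist0.png

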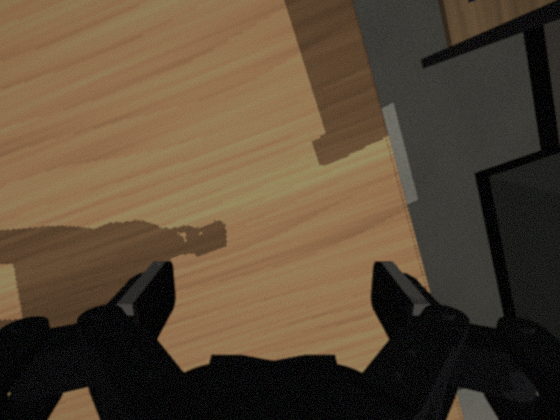

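The scene and top views show the grey isolator at scene (195,270) / top (385,243), and the pump at top (275,200), with its cylinder pointing up (+x). Three purple look-alikes are to be ignored. I'll measure next.

```bash
cat > h.py <<'E'
import numpy as np,cv2
from bench import ctrl,cams,nets
from scipy.spatial.transform import Rotation as R
def proj(c,p):
    T=np.linalg.inv(c["world_from_camera"]);q=T[:3,:3]@np.asarray(p,float)+T[:3,3]
    return np.array([c["cx"]+c["fx"]*q[0]/-q[2],c["cy"]+c["fy"]*-q[1]/-q[2]])
def ray(c,px):
    T=c["world_from_camera"]
    d=np.array([(px[0]-c["cx"])/c["fx"],-(px[1]-c["cy"])/c["fy"],-1]);d=T[:3,:3]@d
    return T[:3,3],d/np.linalg.norm(d)
def atz(c,px,z):
    o,d=ray(c,px);return o+d*(z-o[2])/d[2]
def tri(obs):
    A=np.zeros((3,3));b=np.zeros(3)
    for c,px in obs:
        o,d=ray(c,px);P=np.eye(3)-np.outer(d,d);A+=P;b+=P@o
    p=np.linalg.solve(A,b)
    return p,[np.linalg.norm((np.eye(3)-np.outer(ray(c,px)[1],ray(c,px)[1]))@(p-c["world_from_camera"][:3,3])) for c,px in obs]
E
python3 - <<'E'
from h import *
for cam,(x0,y0,x1,y1) in (("scene",(140,150,350,320)),("top",(225,130,435,290))):
    im=cams.camera(cam); 
    for t in ("isolator","isolator_lever","isolator_lever_tip","knob","flywheel","pump"):
        for r in nets.trace(cam,t)[:5]:
            m=r["pixels"];ys,xs=np.nonzero(m);print(cam,t,round(r["conf"],2),r["bbox"],xs.mean().round(1),ys.mean().round(1),m.sum())
    z=cv2.resize(im[y0:y1,x0:x1],None,fx=3.75,fy=3.75,interpolation=cv2.INTER_CUBIC);cv2.imwrite(f"pics/{cam}_z.png",z);print(z.shape)
E
```

```text
scene isolator 0.7 [150.6, 187.1, 193.2, 245.9] 169.8 219.8 1111
scene isolator 0.59 [109.7, 238.2, 158.9, 287.0] 132.9 266.1 1253
scene isolator 0.57 [308.9, 269.5, 357.1, 329.3] 333.5 300.9 1408
scene isolator 0.56 [172.3, 239.4, 219.2, 296.9] 193.9 271.5 1336
scene isolator_lever 0.7 [203.4, 223.3, 228.6, 253.5] 216.7 237.7 175
scene isolator_lever 0.66 [325.9, 271.0, 334.4, 290.8] 329.2 277.6 108
scene isolator_lever 0.46 [156.0, 188.6, 168.7, 207.5] 160.6 197.4 78
scene isolator_lever 0.42 [178.4, 244.5, 191.4, 262.2] 183.5 249.6 112
scene isolator_lever_tip 0.64 [113.7, 237.2, 129.5, 256.8] 119.4 246.5 138
scene isolator_lever_tip 0.45 [175.1, 240.9, 188.0, 257.1] 182.9 248.8 107
scene isolator_lever_tip 0.4 [152.2, 187.1, 166.0, 207.9] 160.6 197.1 88
scene knob 0.86 [269.0, 179.0, 318.2, 223.6] 293.3 200.2 1861
scene knob 0.71 [202.7, 222.1, 228.8, 250.7] 216.0 238.4 183
scene knob 0.65 [323.2, 154.4, 359.1, 202.7] 339.6 181.9 1061
scene flywheel 0.95 [268.8, 177.6, 322.3, 224.4] 293.5 200.2 1824
scene pump 0.65 [259.6, 182.5, 335.0, 271.8] 298.7 225.1 4702
scene pump 0.19 [16
[... 295 characters left out ...]
432.4 295.4 1485
top isolator_lever 0.71 [372.5, 323.0, 384.9, 344.6] 377.4 336.1 105
top isolator_lever 0.65 [298.1, 122.8, 306.8, 129.4] 302.0 127.0 69
top isolator_lever 0.62 [390.5, 246.0, 403.3, 261.5] 396.9 252.0 110
top isolator_lever_tip 0.54 [442.0, 298.6, 460.7, 315.1] 451.8 307.2 128
top isolator_lever_tip 0.51 [298.2, 121.9, 307.8, 133.6] 302.3 126.6 68
top isolator_lever_tip 0.5 [370.0, 326.2, 385.2, 343.8] 376.9 334.9 148
top knob 0.87 [243.8, 175.6, 304.4, 233.9] 274.1 202.3 2813
top flywheel 0.77 [243.7, 168.4, 305.8, 233.1] 274.2 202.3 2955
top flywheel 0.2 [369.4, 223.6, 402.6, 264.3] 384.1 244.4 1239
top pump 0.68 [244.9, 152.2, 310.4, 247.4] 273.8 202.8 4422
(600, 788, 3)
```

View pics/scene_z.png

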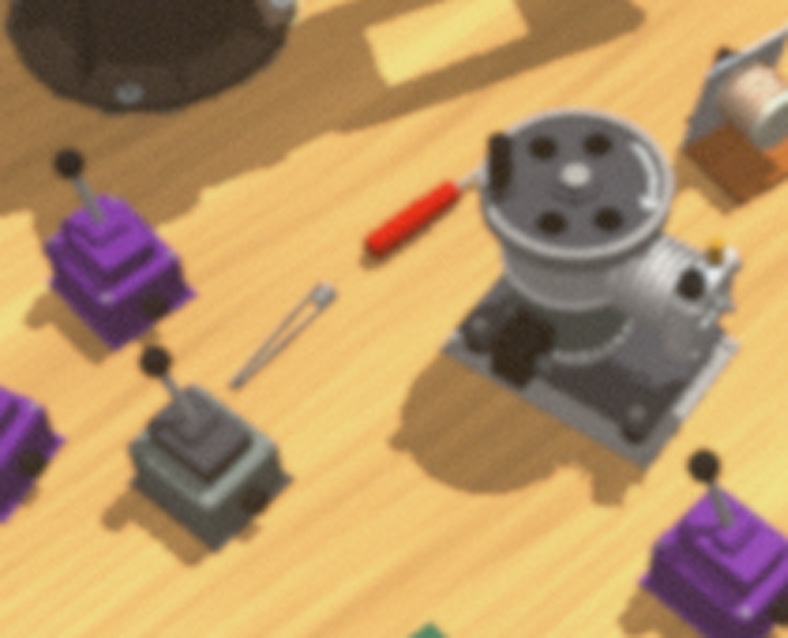

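View pics/top_z.png

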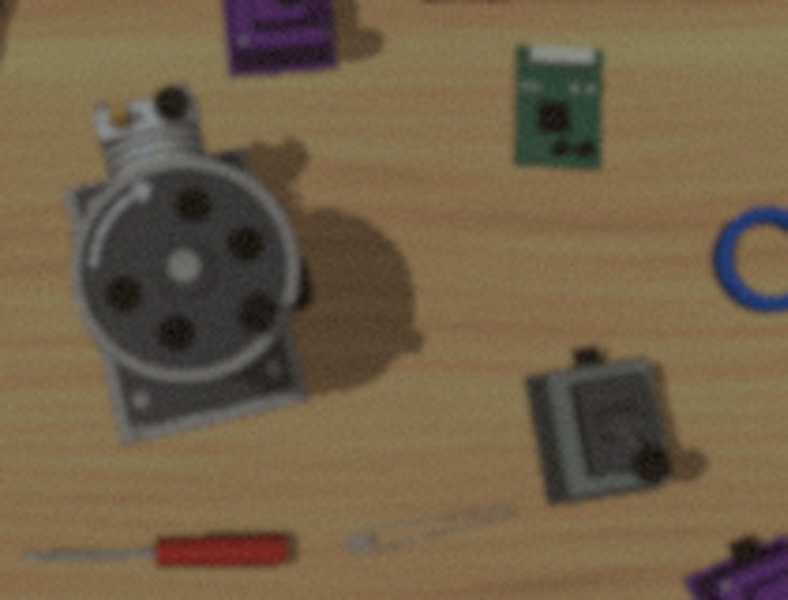

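Run:
```python
from h import *
S=cams.calibration("scene");T=cams.calibration("top")
s=lambda u,v:(140+(u+.5)/3.75-.5,150+(v+.5)/3.75-.5)
t=lambda u,v:(225+(u+.5)/3.75-.5,130+(v+.5)/3.75-.5)
def g(n,a,b):
    p,e=tri([(S,s(*a)),(T,t(*b))]);print(n,p.round(4),np.round(e,4));return p
tip=g("tip",(155,361),(651,461))
hub=g("hub",(575,175),(183,267))
kn=g("knobtop",(500,140),(259,312))
for n,c in (("knob267",(259,312)),): print(n,atz(T,t(*c),.267).round(4))
print("hub219",atz(T,t(183,267),.219).round(4),atz(S,s(575,175),.219).round(4))
print("S knobtop",atz(S,s(500,140),.267).round(4))
# isolator box top corners
for n,c in (("TL",(548,378)),("TR",(655,360)),("BR",(665,483)),("BL",(560,500))):print(n,atz(T,t(*c),.058).round(4))
for n,c in (("a",(132,462)),("b",(195,390)),("c",(275,450)),("d",(212,505))):print(n,atz(S,s(*c),.058).round(4))
# block top, approx z .083
# pump base plate corners z=.006
for n,c in (("BL",(125,438)),("BR",(303,396)),("TL",(68,192))):print(n,atz(T,t(*c),.006).round(4))
for n,c in (("L",(443,350)),("F",(643,465)),("R",(738,348))):print(n,atz(S,s(*c),.006).round(4))
```

```text
tip [ 0.4389 -0.2866  0.1441] [0.0002 0.0002]
hub [0.5641 0.029  0.2159] [0.0007 0.0007]
knobtop [ 0.5276 -0.0168  0.2616] [0.0024 0.0024]
knob267 [ 0.5252 -0.0185  0.267 ]
hub219 [0.5631 0.0284 0.219 ] [0.5662 0.0278 0.219 ]
S knobtop [ 0.5324 -0.0179  0.267 ]
TL [ 0.5063 -0.2388  0.058 ]
TR [ 0.5186 -0.3191  0.058 ]
BR [ 0.4276 -0.3207  0.058 ]
BL [ 0.4163 -0.243   0.058 ]
a [ 0.4476 -0.3309  0.058 ]
b [ 0.4271 -0.2549  0.058 ]
c [ 0.5146 -0.2424  0.058 ]
d [ 0.5205 -0.3081  0.058 ]
BL [0.4703 0.0787 0.006 ]
BR [ 0.5009 -0.0595  0.006 ]
TL [0.6662 0.1232 0.006 ]
L [ 0.5047 -0.0617  0.006 ]
F [ 0.699 -0.017  0.006]
R [0.6725 0.1228 0.006 ]
```

```bash
cat >> h.py <<'E'
def st():
    o=ctrl.get_obs();M=R.from_rotvec(o["orientation"]).as_matrix();return o,M
def rel(p,yaw=None):
    o,M=st();d=M.T@(np.asarray(p)-o["tcp_pos"]);print("t",round(o["clock"],2),"tool shift",d.round(4))
    print("rotvec to down,y=Y:",R.from_matrix(M.T@np.array([[0,0,1],[0,1,0],[-1,0,0]]).astype(float)).as_rotvec().round(4))
    return d
E
python3 - <<'E'
from h import *
o,M=st();print(M.round(3));rel([.40,.45,.5]);
T=cams.calibration("top")
print(atz(T,(451,307),.141),atz(T,(377,335),.141))
E
```

```text
[[ 0.     0.342  0.94 ]
 [ 0.     0.94  -0.342]
 [-1.     0.     0.   ]]
t 0.85 tool shift [-0.0953 -0.0904  0.2221]
rotvec to down,y=Y: [-0.3488  0.     -0.    ]
[ 0.30167369 -0.41087668  0.141     ] [ 0.23683441 -0.22245589  0.141     ]
```

```bash
python3 -m creep '-0.05 0 0 -0.1744 0 0 0.0;-0.05 0 0 -0.1744 0 0 0.0;0 -0.035 0.038 0 0 0 0;0 -0.04 0.04 0 0 0 0;0 -0.045 0.04 0 0 0 0;0 -0.045 0.04 0 0 0 0;0 -0.05 0.03 0 0 0 0;0 -0.06 0.01 0 0 0 0'
```

```text
clock: 1.85
tcp_pos: [0.4215, 0.3343, 0.5045]
orientation: [0.0, 1.57, -0.0]
contact_force: [0.1, -0.2, 0.4]
finger_gap: 0.0004
```

```bash
python3 -c "
from h import *
rel([.395,-.288,.5])"
```

```text
t 1.85 tool shift [ 0.0044 -0.6223 -0.0262]
rotvec to down,y=Y: [-0.0004  0.0006 -0.0002]
```

```bash
python3 -m creep '0 -0.056 0.02 0 0 0 0;0 -0.056 0.02 0 0 0 0;0 -0.06 0.01 0 0 0 0;0 -0.06 0 0 0 0 0;0 -0.06 0 0 0 0 0;0 -0.06 -0.01 0 0 0 0;0 -0.056 -0.02 0 0 0 0;0 -0.056 -0.02 0 0 0 0'
```

```text
clock: 2.85
tcp_pos: [0.4192, -0.1298, 0.5049]
orientation: [-0.0, 1.57, -0.0]
contact_force: [1.5, -0.4, -0.3]
finger_gap: -0.0001
```

```bash
python3 -c "
from h import *
cv2.imwrite('pics/w1.png',cams.camera('wrist'))
rel([.395,-.2875,.3])
for r in nets.trace('wrist','isolator_lever_tip')[:4]:
    ys,xs=np.nonzero(r['pixels']);print(r['conf'],r['bbox'],xs.mean(),ys.mean())
c=cams.calibration('wrist')
print(proj(c,[.4389,-.2866,.1441]),c['world_from_camera'].round(3))
o,M=st();print(proj(c,o['tcp_pos']+M@np.array([.173,0,0])))
"
```

```text
t 2.9 tool shift [ 0.2054 -0.1521 -0.0218]
rotvec to down,y=Y: [-0.0021 -0.0006  0.0029]
0.83 [168.7, 0.3, 188.0, 29.5] 178.59627329192546 14.391304347826088
0.72 [108.9, 192.9, 153.0, 222.8] 125.46638054363376 207.14306151645206
0.53 [0.3, 73.6, 22.1, 96.3] 10.542735042735043 86.69658119658119
[124.97494116 208.73228066] [[ 0.005 -0.965 -0.261  0.353]
 [ 1.     0.004  0.002 -0.132]
 [-0.001 -0.261  0.965  0.475]
 [ 0.     0.     0.     1.   ]]
[272.41550056 265.74586024]
```

View pics/w1.png

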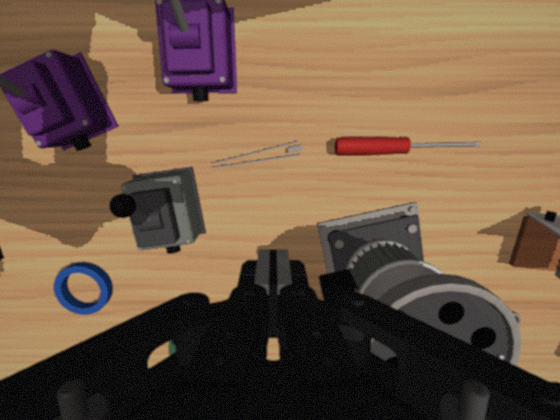

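The wrist view shows the grey box with its ball tip at (122,205), which agrees with the predicted (125,209). The box yaw is about +7°.

```bash
python3 -m creep '0 -0.054 -0.008 0 0 0 0;0 -0.054 -0.008 0 0 0 0;0 -0.054 -0.008 0 0 0 0;0.05 0 0 0 0 0 0;0.05 0 0 0 0 0 0;0.05 0 0 0 0 0 0;0.025 0 0 0 0 0 0;0 0 0 0 0 0 0'
```

```text
clock: 3.95
tcp_pos: [0.3959, -0.2895, 0.3283]
orientation: [0.002, 1.573, 0.002]
contact_force: [0.0, 0.3, 0.6]
finger_gap: -0.0003
```

```bash
python3 -c "
from h import *
cv2.imwrite('pics/w2.png',cams.camera('wrist'))
rel([.395,-.292,.3])
c=cams.calibration('wrist')
o,M=st();print(proj(c,o['tcp_pos']+M@np.array([.173,0,0])))
"
```

```text
t 4.0 tool shift [ 0.0297 -0.0021 -0.0013]
rotvec to down,y=Y: [ 0.0003 -0.0009 -0.0008]
[272.40795238 265.7193098 ]
```

View pics/w2.png

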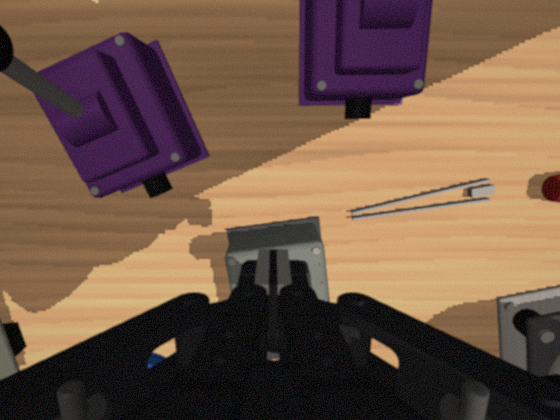

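The lever is hidden behind the fingers, and they stand on the -x side of it as planned. The box edge from (226,228) to (320,217) confirms the yaw. I'll go down and push.

```bash
python3 -m creep '0.028 -0.001 0 0 0 0 0;0 0 0 0 0 0 0;0 0.002 0.012 0 0 0 0;0 0.002 0.012 0 0 0 0;0 0.002 0.012 0 0 0 0;0 0.002 0.012 0 0 0 0;0 0.002 0.012 0 0 0 0;0 0.0015 0.010 0 0 0 0'; python3 -c "
from h import *
cv2.imwrite('pics/s3.png',cams.camera('scene')[200:320,140:300].repeat(4,0).repeat(4,1))
rel([.482,-.281,.3])"
```

```text
clock: 5.0
tcp_pos: [0.467, -0.2795, 0.3016]
orientation: [-0.0, 1.571, 0.0]
contact_force: [-1.3, -0.6, -1.7]
finger_gap: -0.0
t 5.05 tool shift [ 0.0017 -0.0015  0.0141]
rotvec to down,y=Y: [0.0003 0.0007 0.0003]
```

View pics/s3.png

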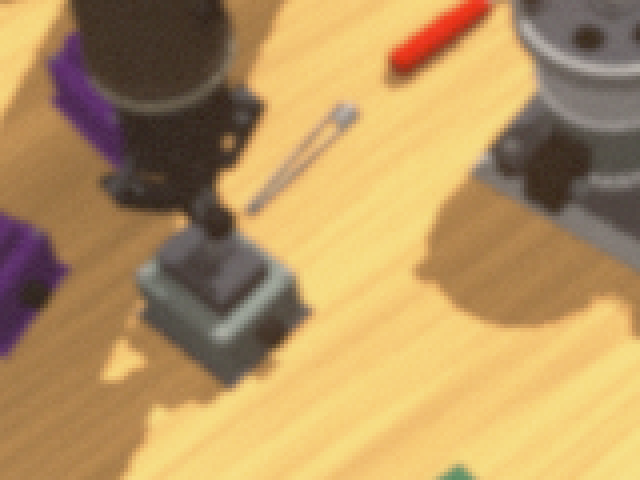

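The ball is being carried over (scene zoom (212,220)), at about 1 N. I'll carry on with the push.

```bash
python3 -m creep '0 0 0.004 0 0 0 0;0 0 0.004 0 0 0 0;0 0 0.003 0 0 0 0;0 0 0.002 0 0 0 0;0 0 0.002 0 0 0 0;0 0 0.001 0 0 0 0;0 0 0 0 0 0 0;0 0 0 0 0 0 0'; python3 -c "
from h import *
cv2.imwrite('pics/s4.png',cams.camera('scene')[200:320,140:300].repeat(4,0).repeat(4,1))
o,_=st();print(o['tcp_pos'],o['contact_force'])"
```

```text
clock: 6.05
tcp_pos: [0.4807, -0.2796, 0.3015]
orientation: [0.0, 1.574, 0.001]
contact_force: [-14.7, -3.2, 4.7]
finger_gap: 0.0003
[ 0.48064228 -0.27959425  0.30142695] [-14.60766496  -3.3125937    5.25456008]
```

View pics/s4.png

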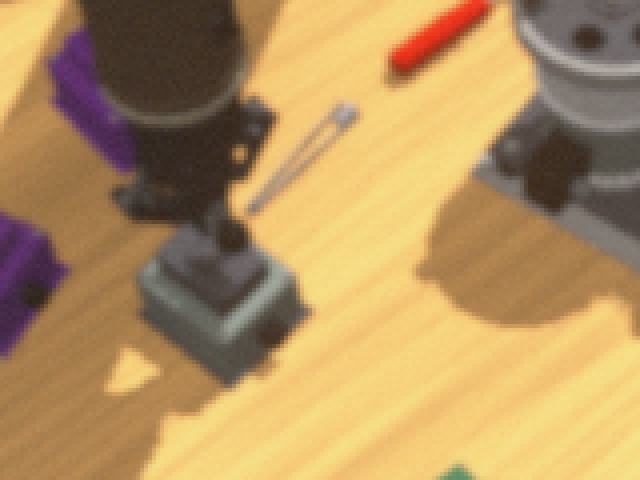

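At 15 N it is against the end stop. Backing off and heading for the knob.

```bash
python3 -m creep '0 0 -0.02 0 0 0 0;-0.06 0 0 0 0 0 0;-0.06 0 0 0 0 0 0;-0.06 0 0 0 0 0 0.06;0 0.055 0 0 0 0 0.06;0 0.055 0 0 0 0 0.06;0 0.05 0 0 0 0 0.06;0 0 0 0 0 0 0.06'; python3 -c "
from h import *
for n in ('scene','top','wrist'):
    im=cams.camera(n); cv2.imwrite(f'pics/{n}5.png',im)
    c=cams.calibration(n)
    for t in ('isolator_lever_tip','knob'):
        for r in nets.trace(n,t)[:4]:
            ys,xs=np.nonzero(r['pixels']);print(n,t,round(r['conf'],2),r['bbox'],xs.mean().round(1),ys.mean().round(1))
c=cams.calibration('wrist');print(proj(c,[.527,-.0175,.267]),proj(c,[.5645,.0285,.219]))
rel([.527,-.0175,.401])
"
```

```text
clock: 7.1
tcp_pos: [0.4619, -0.117, 0.4821]
orientation: [-0.002, 1.57, 0.003]
contact_force: [0.9, -0.4, -0.2]
finger_gap: 0.0601
scene isolator_lever_tip 0.55 [156.1, 189.4, 167.9, 209.0] 160.8 197.6
scene isolator_lever_tip 0.43 [323.1, 270.8, 332.7, 287.2] 328.9 275.6
scene isolator_lever_tip 0.42 [114.9, 235.2, 128.2, 253.8] 116.9 243.7
scene knob 0.72 [266.7, 181.1, 317.2, 224.4] 293.7 200.3
top isolator_lever_tip 0.51 [297.2, 123.4, 307.9, 131.7] 301.6 126.5
top isolator_lever_tip 0.44 [372.4, 325.0, 381.3, 344.4] 377.0 335.1
top knob 0.76 [243.4, 171.0, 302.2, 233.4] 274.2 202.0
wrist isolator_lever_tip 0.86 [102.8, 192.3, 133.3, 248.6] 117.7 226.4
wrist knob 0.68 [377.3, 238.4, 539.3, 402.1] 462.9 293.6
wrist knob 0.16 [314.4, 178.8, 544.2, 420.0] 421.5 268.8
[431.65644721 331.13574923] [454.63818402 334.98528818]
t 7.55 tool shift [0.0806 0.1029 0.0648]
rotvec to down,y=Y: [-0.0012 -0.0002 -0.    ]
```

View pics/scene5.png

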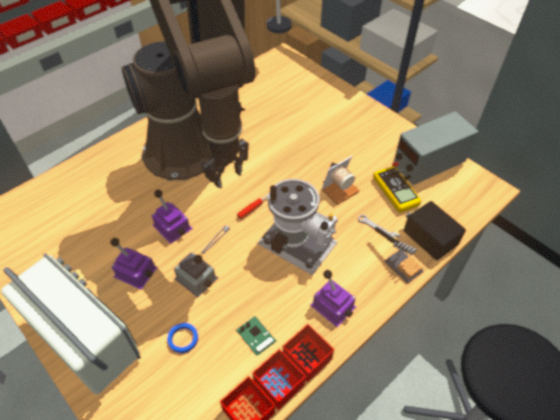

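View pics/wrist5.png

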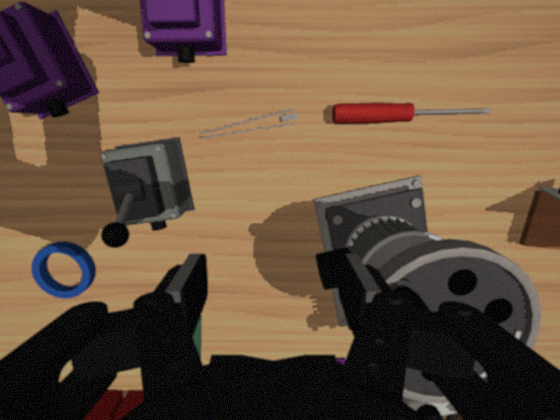

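The wrist view shows the ball now on the far (+x) side at (116,234). I'll check the lever angle and look at the knob from directly above.

```bash
python3 -c "
from h import *
c=cams.calibration('wrist');print(atz(c,(116,234),.141));S=cams.calibration('scene');print(atz(S,(196,258),.141), tri([(c,(116,234)),(S,(196,258))]))
"; python3 -m creep '0 0.05 0 0 0 0 0.06;0 0.05 0 0 0 0 0.06;0 0.0 -0.02 0 0 0 0.06;0 0 -0.02 0 0 0 0.06;0 0 0 0 0 0 0.06;0 0 0 0 0 0 0.06;0 0 0 0 0 0 0.06;0 0 0 0 0 0 0.06'; python3 -c "
from h import *
im=cams.camera('wrist'); cv2.imwrite('pics/w6.png',im)
c=cams.calibration('wrist');print(proj(c,[.527,-.0175,.267]),proj(c,[.5645,.0285,.219]))
"
```

```text
[ 0.50399273 -0.27647447  0.141     ]
[ 0.49850789 -0.27865617  0.141     ] (array([ 0.50173935, -0.27749024,  0.14324983]), [np.float64(0.0025615599279450395), np.float64(0.0025615599279450556)])
clock: 8.55
tcp_pos: [0.4224, -0.0199, 0.4816]
orientation: [0.0, 1.571, -0.0]
contact_force: [-0.2, -0.3, 0.2]
finger_gap: 0.0598
[275.82151627 382.33510678] [329.33841239 375.75262451]
```

View pics/w6.png

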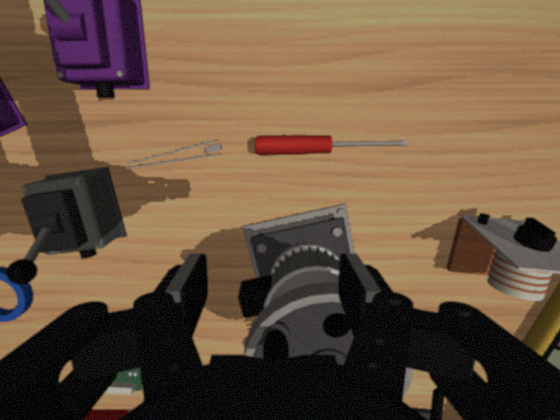

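The lever tip is at x≈0.502, 64 mm over from where it started, so it is fully off. Next I move over the knob.

```bash
python3 -m creep '0 0.002 0.035 0 0 0 0.06;0 0 0.035 0 0 0 0.06;0 0 0.035 0 0 0 0.06;0 0 0 0 0 0 0.06;0.03 0 0 0 0 0 0.06;0 0 0 0 0 0 0.06;0 0 0 0 0 0 0.06;0 0 0 0 0 0 0.06'; python3 -c "
from h import *
im=cams.camera('wrist'); cv2.imwrite('pics/w7.png',im)
im=cams.camera('scene'); cv2.imwrite('pics/s7.png',cv2.resize(im[110:270,220:380],None,fx=3.75,fy=3.75,interpolation=2))
c=cams.calibration('wrist');print(proj(c,[.527,-.0175,.267]),proj(c,[.527,-.0175,.214]),proj(c,[.5645,.0285,.219]))
rel([.527,-.0175,.401])
"
```

```text
clock: 9.6
tcp_pos: [0.5272, -0.0177, 0.4528]
orientation: [-0.0, 1.569, -0.0]
contact_force: [0.1, -0.0, -0.5]
finger_gap: 0.0601
[272.73734034 254.6280122 ] [272.67872321 223.57152679] [340.35056913 278.48240927]
t 9.7 tool shift [ 0.0515  0.0002 -0.0003]
rotvec to down,y=Y: [-0.      0.0012  0.0001]
```

View pics/w7.png

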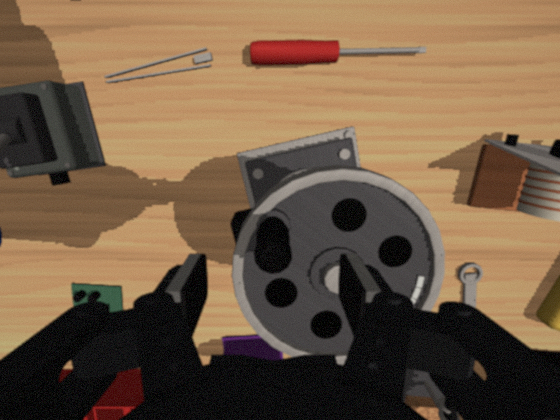

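View pics/s7.png

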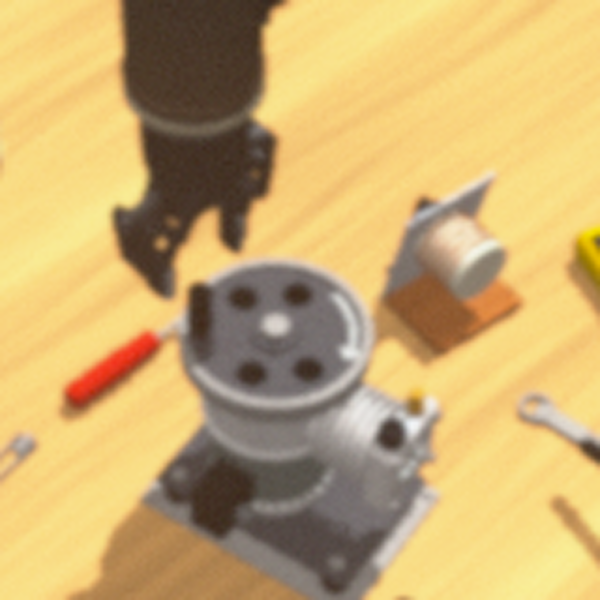

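The wrist view shows the knob as the black blob at (272,245), bottom edge at 272, and the hub at (338,278). Both are within 2 px of prediction. I'll descend and close.

```bash
python3 -m creep '0.026 0 0 0 0 0 0.06;0.025 0 0 0 0 0 0.06;0 0 0 0 0 0 0.04;0 0 0 0 0 0 0.03;0 0 0 0 0 0 0.02;0 0 0 0 0 0 0.01;0 0 0 0 0 0 0.0;0 0 0 0 0 0 0.0'; python3 -c "
from h import *
im=cams.camera('wrist'); cv2.imwrite('pics/w8.png',im)
rel([.527,-.0175,.401]);o,_=st();print(o['tcp_pos'],o['contact_force'],o['finger_gap'])
"
```

```text
clock: 10.7
tcp_pos: [0.5275, -0.0177, 0.4018]
orientation: [-0.0, 1.569, -0.0]
contact_force: [-0.3, -1.1, 7.3]
finger_gap: 0.0186
t 10.75 tool shift [ 0.0008  0.0002 -0.0005]
rotvec to down,y=Y: [-0.      0.002   0.0002]
[ 0.52749575 -0.01772503  0.40182908] [-0.59185035 -1.01236522  6.405094  ] 0.018367576211534505
```

View pics/w8.png

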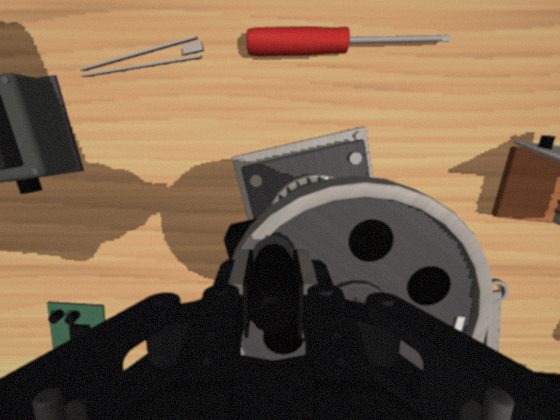

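Knob gripped (gap 18.5 mm). I'll set up a helper that fits the circle and reports the tangential and radial feel.

```bash
cat > feel.py <<'E'
import sys,json,os
from h import *
c0=np.array([.5645,.0285]);r=.058;yaw=np.radians(12.7);k=2e-4
steps=[float(a) for a in sys.argv[1:]] or [.16]
o,_=st();p=o["tcp_pos"][:2];F=o["contact_force"][:2]
L=json.load(open("log.json")) if os.path.exists("log.json") else []
L.append([*p,*F,o["clock"]]);json.dump(L,open("log.json","w"))
d=np.zeros(2)
for it in range(5):
    A=[];b=[]
    for l in L:
        q=np.array(l[:2])-c0-d;u=q/np.linalg.norm(q);f=np.array(l[2:4])
        A.append(u);b.append(np.linalg.norm(q)+f@u*k-r)
    A=np.array(A+[[.3,0],[0,.3]]);b=np.array(b+[-.3*d[0],-.3*d[1]])
    d=d+np.linalg.lstsq(A,b,rcond=None)[0]
c=c0+d;q=p-c;th=np.arctan2(q[1],q[0]);u=q/np.linalg.norm(q);t=np.array([u[1],-u[0]])
rest=th-yaw
print("t %.2f off %s mm  r %.1f mm pump angle %.3f (x=%.1fmm) Fdrive %.1f Frad(tool) %.1f Fxy %s fz %.1f gap %.4f ori %s"%(o["clock"],(d*1e3).round(1),np.linalg.norm(q)*1e3,(rest+np.pi)%(2*np.pi)-np.pi,58*np.cos(rest),-F@t,F@u,F.round(1),o["contact_force"][2],o["finger_gap"],o["orientation"].round(3)))
# push-compensated target: machine displaced by reaction along t
pp=p;a=th
for s in steps:
    a-=s;uu=np.array([np.cos(a),np.sin(a)])
    tt=np.array([uu[1],-uu[0]])
    tg=c+r*uu-F@t*k*tt
    D=tg-pp;pp=tg
    print("step %.2f: tool y %.4f z %.4f total; /8: %.5f %.5f /4: %.5f %.5f"%(s,D[1],D[0],D[1]/8,D[0]/8,D[1]/4,D[0]/4))
print("vert dz",(o["tcp_pos"][2]-.4018).round(4))
E
python3 feel.py .12 .12
```

```text
t 10.75 off [-0.8 -1. ] mm  r 57.9 mm pump angle -2.468 (x=-45.3mm) Fdrive 0.2 Frad(tool) 1.2 Fxy [-0.6 -1. ] fz 6.4 gap 0.0184 ori [-0.     1.569 -0.   ]
step 0.12: tool y 0.0046 z -0.0053 total; /8: 0.00058 -0.00066 /4: 0.00115 -0.00131
step 0.12: tool y 0.0053 z -0.0046 total; /8: 0.00066 -0.00057 /4: 0.00131 -0.00114
vert dz 0.0
```

```bash
python3 -m creep '0 0.0011 -0.0013 0 0 0 0;0 0.0011 -0.0013 0 0 0 0;0 0.0011 -0.0013 0 0 0 0;0 0.0011 -0.0013 0 0 0 0;0 0.0013 -0.0011 0 0 0 0;0 0.0013 -0.0011 0 0 0 0;0 0.0013 -0.0011 0 0 0 0;0 0.0013 -0.0011 0 0 0 0'; python3 feel.py .12 .12
```

```text
clock: 11.75
tcp_pos: [0.5181, -0.0083, 0.4019]
orientation: [-0.001, 1.568, -0.0]
contact_force: [1.6, -3.5, 6.5]
finger_gap: 0.0187
t 11.75 off [-1. -1.] mm  r 57.9 mm pump angle -2.696 (x=-52.3mm) Fdrive 3.7 Frad(tool) 1.0 Fxy [ 1.6 -3.5] fz 6.5 gap 0.0187 ori [-1.000e-03  1.568e+00 -0.000e+00]
step 0.12: tool y 0.0063 z -0.0045 total; /8: 0.00078 -0.00056 /4: 0.00157 -0.00112
step 0.12: tool y 0.0062 z -0.0032 total; /8: 0.00077 -0.00040 /4: 0.00155 -0.00079
vert dz 0.0001
```

```bash
python3 -m creep '0 0.0014 -0.0011 0 0 0 0;0 0.0014 -0.0011 0 0 0 0;0 0.0014 -0.0011 0 0 0 0;0 0.0014 -0.0011 0 0 0 0;0 0.0016 -0.0008 0 0 0 0;0 0.0016 -0.0008 0 0 0 0;0 0.0016 -0.0008 0 0 0 0;0 0.0016 -0.0008 0 0 0 0'; python3 feel.py .12 .12
```

```text
clock: 12.75
tcp_pos: [0.5105, 0.0038, 0.4018]
orientation: [-0.001, 1.568, -0.0]
contact_force: [0.6, -2.7, 5.5]
finger_gap: 0.0182
t 12.75 off [-1.2 -0.8] mm  r 58.0 mm pump angle -2.938 (x=-56.8mm) Fdrive 2.7 Frad(tool) 0.6 Fxy [ 0.6 -2.7] fz 5.5 gap 0.0182 ori [-1.000e-03  1.568e+00 -0.000e+00]
step 0.12: tool y 0.0070 z -0.0027 total; /8: 0.00088 -0.00033 /4: 0.00175 -0.00066
step 0.12: tool y 0.0068 z -0.0016 total; /8: 0.00085 -0.00020 /4: 0.00169 -0.00041
vert dz 0.0
```

```bash
python3 -m creep '0 0.0017 -0.0007 0 0 0 0;0 0.0017 -0.0007 0 0 0 0;0 0.0017 -0.0006 0 0 0 0;0 0.0017 -0.0006 0 0 0 0;0 0.0017 -0.0005 0 0 0 0;0 0.0017 -0.0004 0 0 0 0;0 0.0017 -0.0004 0 0 0 0;0 0.0017 -0.0004 0 0 0 0'; python3 feel.py .12 .12
```

```text
clock: 13.75
tcp_pos: [0.5061, 0.0174, 0.4018]
orientation: [-0.001, 1.569, -0.0]
contact_force: [0.5, -3.8, 7.3]
finger_gap: 0.0183
t 13.75 off [-1.3 -0.7] mm  r 58.0 mm pump angle 3.101 (x=-58.0mm) Fdrive 3.8 Frad(tool) 0.2 Fxy [ 0.5 -3.8] fz 7.3 gap 0.0183 ori [-1.000e-03  1.569e+00 -0.000e+00]
step 0.12: tool y 0.0077 z -0.0008 total; /8: 0.00096 -0.00011 /4: 0.00192 -0.00021
step 0.12: tool y 0.0070 z 0.0001 total; /8: 0.00087 0.00001 /4: 0.00174 0.00002
vert dz 0.0
```

```bash
python3 -m creep '0 0.0018 -0.0003 0 0 0 0;0 0.0018 -0.0002 0 0 0 0;0 0.0018 -0.0002 0 0 0 0;0 0.0018 -0.0001 0 0 0 0;0 0.0018 0 0 0 0 0;0 0.0018 0 0 0 0 0;0 0.0018 0 0 0 0 0;0 0.0018 0.0001 0 0 0 0'; python3 feel.py .12 .12
```

```text
clock: 14.75
tcp_pos: [0.5053, 0.0318, 0.4018]
orientation: [-0.0, 1.569, -0.0]
contact_force: [-0.8, -3.1, 7.2]
finger_gap: 0.019
t 14.75 off [-1.4 -0.6] mm  r 57.9 mm pump angle 2.853 (x=-55.6mm) Fdrive 3.2 Frad(tool) 0.6 Fxy [-0.8 -3.1] fz 7.2 gap 0.0190 ori [-0.     1.569 -0.   ]
step 0.12: tool y 0.0075 z 0.0009 total; /8: 0.00094 0.00012 /4: 0.00188 0.00023
step 0.12: tool y 0.0067 z 0.0018 total; /8: 0.00084 0.00022 /4: 0.00168 0.00044
vert dz 0.0
```

```bash
python3 -m creep '0 0.0018 0.0001 0 0 0 0;0 0.0018 0.0002 0 0 0 0;0 0.0018 0.0003 0 0 0 0;0 0.0018 0.0003 0 0 0 0;0 0.0017 0.0004 0 0 0 0;0 0.0017 0.0004 0 0 0 0;0 0.0017 0.0005 0 0 0 0;0 0.0017 0.0006 0 0 0 0'; python3 feel.py .12 .12
```

```text
clock: 15.75
tcp_pos: [0.508, 0.0458, 0.4018]
orientation: [-0.0, 1.569, -0.0]
contact_force: [-1.3, -3.5, 7.7]
finger_gap: 0.0186
t 15.75 off [-1.4 -0.6] mm  r 58.0 mm pump angle 2.605 (x=-49.9mm) Fdrive 3.7 Frad(tool) 0.2 Fxy [-1.3 -3.5] fz 7.7 gap 0.0186 ori [-0.     1.569 -0.   ]
step 0.12: tool y 0.0072 z 0.0028 total; /8: 0.00090 0.00035 /4: 0.00179 0.00070
step 0.12: tool y 0.0061 z 0.0034 total; /8: 0.00076 0.00042 /4: 0.00152 0.00084
vert dz -0.0
```

```bash
python3 -m creep '0 0.0017 0.0006 0 0 0 0;0 0.0017 0.0006 0 0 0 0;0 0.0017 0.0007 0 0 0 0;0 0.0017 0.0007 0 0 0 0;0 0.0015 0.0008 0 0 0 0;0 0.0015 0.0009 0 0 0 0;0 0.0015 0.0009 0 0 0 0;0 0.0015 0.0009 0 0 0 0'; python3 feel.py .12 .12
```

```text
clock: 16.75
tcp_pos: [0.514, 0.0586, 0.4018]
orientation: [-0.0, 1.569, -0.0]
contact_force: [-2.7, -4.3, 9.3]
finger_gap: 0.0185
t 16.75 off [-1.4 -0.6] mm  r 58.0 mm pump angle 2.361 (x=-41.2mm) Fdrive 5.1 Frad(tool) 0.0 Fxy [-2.7 -4.3] fz 9.3 gap 0.0185 ori [-0.     1.569 -0.   ]
step 0.12: tool y 0.0065 z 0.0046 total; /8: 0.00081 0.00058 /4: 0.00162 0.00116
step 0.12: tool y 0.0051 z 0.0048 total; /8: 0.00063 0.00060 /4: 0.00126 0.00119
vert dz 0.0
```

Climb has started. Continuing at the same pace.

```bash
python3 -m creep '0 0.0015 0.0010 0 0 0 0;0 0.0015 0.0010 0 0 0 0;0 0.0015 0.0010 0 0 0 0;0 0.0014 0.0011 0 0 0 0;0 0.0013 0.0012 0 0 0 0;0 0.0013 0.0012 0 0 0 0;0 0.0013 0.0012 0 0 0 0;0 0.0012 0.0012 0 0 0 0'; python3 feel.py .1 .1
```

```text
clock: 17.75
tcp_pos: [0.5227, 0.0696, 0.4018]
orientation: [-0.001, 1.57, -0.0]
contact_force: [-4.1, -3.8, 9.9]
finger_gap: 0.0182
t 17.75 off [-1.4 -0.6] mm  r 58.0 mm pump angle 2.119 (x=-30.2mm) Fdrive 5.5 Frad(tool) 0.1 Fxy [-4.1 -3.8] fz 9.9 gap 0.0182 ori [-1.00e-03  1.57e+00 -0.00e+00]
step 0.10: tool y 0.0045 z 0.0053 total; /8: 0.00056 0.00066 /4: 0.00112 0.00131
step 0.10: tool y 0.0033 z 0.0048 total; /8: 0.00041 0.00060 /4: 0.00082 0.00120
vert dz -0.0
```

```bash
python3 -m creep '0 0.0012 0.0013 0 0 0 0;0 0.0011 0.0013 0 0 0 0;0 0.0011 0.0013 0 0 0 0;0 0.0010 0.0014 0 0 0 0;0 0.0009 0.0014 0 0 0 0;0 0.0009 0.0014 0 0 0 0;0 0.0008 0.0015 0 0 0 0;0 0.0008 0.0015 0 0 0 0'; python3 feel.py .1 .1
```

```text
clock: 18.75
tcp_pos: [0.5335, 0.0774, 0.4017]
orientation: [-0.0, 1.571, -0.0]
contact_force: [-8.5, -2.2, 13.2]
finger_gap: 0.0183
t 18.75 off [-1.4 -0.6] mm  r 57.6 mm pump angle 1.889 (x=-18.1mm) Fdrive 8.4 Frad(tool) 2.5 Fxy [-8.5 -2.2] fz 13.2 gap 0.0183 ori [-0.     1.571 -0.   ]
step 0.10: tool y 0.0037 z 0.0064 total; /8: 0.00047 0.00081 /4: 0.00094 0.00161
step 0.10: tool y 0.0020 z 0.0054 total; /8: 0.00026 0.00068 /4: 0.00051 0.00136
vert dz -0.0001
```

```bash
python3 -m creep '0 0.0009 0.0014 0 0 0 0;0 0.0009 0.0014 0 0 0 0;0 0.0008 0.0014 0 0 0 0;0 0.0007 0.0014 0 0 0 0;0 0.0006 0.0014 0 0 0 0;0 0.0005 0.0014 0 0 0 0;0 0.0005 0.0014 0 0 0 0;0 0.0004 0.0014 0 0 0 0'; python3 feel.py .1 .1
```

```text
clock: 19.75
tcp_pos: [0.5444, 0.0827, 0.4017]
orientation: [-0.0, 1.572, -0.0]
contact_force: [-8.8, -2.0, 13.1]
finger_gap: 0.0186
t 19.75 off [-1.4 -0.5] mm  r 57.9 mm pump angle 1.677 (x=-6.2mm) Fdrive 8.9 Frad(tool) 1.0 Fxy [-8.8 -2. ] fz 13.1 gap 0.0186 ori [-0.     1.572 -0.   ]
step 0.10: tool y 0.0021 z 0.0073 total; /8: 0.00027 0.00091 /4: 0.00053 0.00182
step 0.10: tool y 0.0009 z 0.0057 total; /8: 0.00011 0.00072 /4: 0.00021 0.00143
vert dz -0.0001
```

```bash
python3 -m creep '0 0.0004 0.0014 0 0 0 0;0 0.0004 0.0014 0 0 0 0;0 0.0004 0.0014 0 0 0 0;0 0.0003 0.0014 0 0 0 0;0 0.0002 0.0014 0 0 0 0;0 0.0002 0.0014 0 0 0 0;0 0.0001 0.0014 0 0 0 0;0 0 0.0014 0 0 0 0'; python3 feel.py .1 .1
```

```text
clock: 20.75
tcp_pos: [0.5554, 0.085, 0.4017]
orientation: [0.0, 1.572, 0.0]
contact_force: [-11.7, 0.9, 13.7]
finger_gap: 0.0188
t 20.75 off [-1.4 -0.5] mm  r 57.5 mm pump angle 1.483 (x=5.1mm) Fdrive 11.5 Frad(tool) 2.5 Fxy [-11.7   0.9] fz 13.7 gap 0.0188 ori [0.    1.572 0.   ]
step 0.10: tool y 0.0011 z 0.0080 total; /8: 0.00013 0.00100 /4: 0.00026 0.00200
step 0.10: tool y -0.0003 z 0.0058 total; /8: -0.00004 0.00072 /4: -0.00008 0.00145
vert dz -0.0001
```

```bash
python3 -m creep '0 0.0001 0.0014 0 0 0 0;0 0.0001 0.0014 0 0 0 0;0 0.0001 0.0014 0 0 0 0;0 0 0.0014 0 0 0 0;0 -0.0001 0.0014 0 0 0 0;0 -0.0001 0.0014 0 0 0 0;0 -0.0002 0.0014 0 0 0 0;0 -0.0002 0.0014 0 0 0 0'; python3 feel.py .1 .1
```

```text
clock: 21.75
tcp_pos: [0.5665, 0.085, 0.4017]
orientation: [0.001, 1.573, 0.001]
contact_force: [-11.9, 4.7, 14.3]
finger_gap: 0.0184
t 21.75 off [-1.4 -0.6] mm  r 57.1 mm pump angle 1.289 (x=16.1mm) Fdrive 12.1 Frad(tool) 4.0 Fxy [-11.9   4.7] fz 14.3 gap 0.0184 ori [1.000e-03 1.573e+00 1.000e-03]
step 0.10: tool y -0.0001 z 0.0082 total; /8: -0.00002 0.00103 /4: -0.00004 0.00205
step 0.10: tool y -0.0014 z 0.0056 total; /8: -0.00018 0.00070 /4: -0.00036 0.00141
vert dz -0.0001
```

```bash
python3 -m creep '0 0.0001 0.0014 0 0 0 0;0 0 0.0014 0 0 0 0;0 0 0.0014 0 0 0 0;0 -0.0002 0.0014 0 0 0 0;0 -0.0003 0.0014 0 0 0 0;0 -0.0004 0.0014 0 0 0 0;0 -0.0004 0.0014 0 0 0 0;0 -0.0005 0.0013 0 0 0 0'; python3 feel.py .1 .1
```

```text
clock: 22.75
tcp_pos: [0.5776, 0.0835, 0.4017]
orientation: [0.001, 1.572, 0.001]
contact_force: [-12.3, 7.3, 14.4]
finger_gap: 0.0185
t 22.75 off [-1.4 -0.5] mm  r 57.4 mm pump angle 1.093 (x=26.7mm) Fdrive 13.7 Frad(tool) 4.0 Fxy [-12.3   7.3] fz 14.4 gap 0.0185 ori [1.000e-03 1.572e+00 1.000e-03]
step 0.10: tool y -0.0021 z 0.0083 total; /8: -0.00026 0.00103 /4: -0.00052 0.00206
step 0.10: tool y -0.0025 z 0.0052 total; /8: -0.00032 0.00065 /4: -0.00064 0.00130
vert dz -0.0001
```

```bash
python3 -m creep '0 -0.0003 0.0014 0 0 0 0;0 -0.0003 0.0014 0 0 0 0;0 -0.0004 0.0014 0 0 0 0;0 -0.0004 0.0014 0 0 0 0;0 -0.0005 0.0013 0 0 0 0;0 -0.0006 0.0013 0 0 0 0;0 -0.0006 0.0013 0 0 0 0;0 -0.0007 0.0012 0 0 0 0'; python3 feel.py .1 .1
```

```text
clock: 23.75
tcp_pos: [0.5885, 0.0798, 0.4017]
orientation: [0.001, 1.572, 0.001]
contact_force: [-10.4, 8.0, 12.3]
finger_gap: 0.0183
t 23.75 off [-1.4 -0.5] mm  r 57.7 mm pump angle 0.894 (x=36.3mm) Fdrive 12.9 Frad(tool) 2.6 Fxy [-10.4   8. ] fz 12.3 gap 0.0183 ori [1.000e-03 1.572e+00 1.000e-03]
step 0.10: tool y -0.0039 z 0.0074 total; /8: -0.00048 0.00093 /4: -0.00096 0.00185
step 0.10: tool y -0.0035 z 0.0046 total; /8: -0.00044 0.00058 /4: -0.00088 0.00116
vert dz -0.0001
```

```bash
python3 -m creep '0 -0.0006 0.0013 0 0 0 0;0 -0.0006 0.0013 0 0 0 0;0 -0.0007 0.0013 0 0 0 0;0 -0.0007 0.0012 0 0 0 0;0 -0.0008 0.0012 0 0 0 0;0 -0.0008 0.0011 0 0 0 0;0 -0.0009 0.0011 0 0 0 0;0 -0.0009 0.0010 0 0 0 0'; python3 feel.py .1 .1
```

```text
clock: 24.75
tcp_pos: [0.5983, 0.0738, 0.4018]
orientation: [0.001, 1.571, 0.001]
contact_force: [-7.7, 7.7, 9.9]
finger_gap: 0.0183
t 24.75 off [-1.4 -0.5] mm  r 57.8 mm pump angle 0.695 (x=44.6mm) Fdrive 10.8 Frad(tool) 1.4 Fxy [-7.7  7.7] fz 9.9 gap 0.0183 ori [1.000e-03 1.571e+00 1.000e-03]
step 0.10: tool y -0.0051 z 0.0061 total; /8: -0.00063 0.00077 /4: -0.00126 0.00153
step 0.10: tool y -0.0043 z 0.0039 total; /8: -0.00054 0.00048 /4: -0.00108 0.00097
vert dz -0.0
```

```bash
python3 -m creep '0 -0.0009 0.0011 0 0 0 0;0 -0.0009 0.0011 0 0 0 0;0 -0.0010 0.0010 0 0 0 0;0 -0.0010 0.0010 0 0 0 0;0 -0.0011 0.0009 0 0 0 0;0 -0.0011 0.0009 0 0 0 0;0 -0.0012 0.0008 0 0 0 0;0 -0.0012 0.0008 0 0 0 0'; python3 feel.py .1 .1
```

```text
clock: 25.75
tcp_pos: [0.6064, 0.0655, 0.4019]
orientation: [0.001, 1.57, 0.001]
contact_force: [-2.8, 8.1, 8.1]
finger_gap: 0.0187
t 25.75 off [-1.4 -0.5] mm  r 57.2 mm pump angle 0.492 (x=51.1mm) Fdrive 8.0 Frad(tool) 3.2 Fxy [-2.8  8.1] fz 8.1 gap 0.0187 ori [1.00e-03 1.57e+00 1.00e-03]
step 0.10: tool y -0.0054 z 0.0051 total; /8: -0.00067 0.00063 /4: -0.00135 0.00126
step 0.10: tool y -0.0050 z 0.0030 total; /8: -0.00062 0.00037 /4: -0.00125 0.00074
vert dz 0.0001
```

```bash
python3 -m creep '0 -0.0008 0.0009 0 0 0 0;0 -0.0008 0.0009 0 0 0 0;0 -0.0008 0.0009 0 0 0 0;0 -0.0008 0.0008 0 0 0 0;0 -0.0009 0.0006 0 0 0 0;0 -0.0009 0.0006 0 0 0 0;0 -0.0009 0.0005 0 0 0 0;0 -0.0009 0.0005 0 0 0 0'; python3 feel.py .1 .1
```

```text
clock: 26.75
tcp_pos: [0.6122, 0.0584, 0.4018]
orientation: [0.001, 1.569, 0.001]
contact_force: [-0.8, 4.7, 5.6]
finger_gap: 0.0185
t 26.75 off [-1.4 -0.5] mm  r 57.8 mm pump angle 0.332 (x=54.8mm) Fdrive 4.4 Frad(tool) 1.8 Fxy [-0.8  4.7] fz 5.6 gap 0.0185 ori [1.000e-03 1.569e+00 1.000e-03]
step 0.10: tool y -0.0057 z 0.0034 total; /8: -0.00072 0.00042 /4: -0.00144 0.00085
step 0.10: tool y -0.0054 z 0.0022 total; /8: -0.00067 0.00027 /4: -0.00134 0.00055
vert dz 0.0
```

```bash
python3 -m creep '0 -0.0007 0.0004 0 0 0 0;0 -0.0007 0.0004 0 0 0 0;0 -0.0007 0.0004 0 0 0 0;0 -0.0007 0.0004 0 0 0 0;0 -0.0007 0.0003 0 0 0 0;0 -0.0007 0.0003 0 0 0 0;0 -0.0007 0.0003 0 0 0 0;0 -0.0007 0.0003 0 0 0 0'; python3 feel.py .1 .1
```

```text
clock: 27.75
tcp_pos: [0.6152, 0.0526, 0.4019]
orientation: [0.001, 1.569, 0.001]
contact_force: [1.8, 3.2, 6.0]
finger_gap: 0.0184
t 27.75 off [-1.4 -0.5] mm  r 57.6 mm pump angle 0.219 (x=56.6mm) Fdrive 2.1 Frad(tool) 3.0 Fxy [1.8 3.2] fz 6.0 gap 0.0184 ori [1.000e-03 1.569e+00 1.000e-03]
step 0.10: tool y -0.0056 z 0.0027 total; /8: -0.00070 0.00034 /4: -0.00140 0.00067
step 0.10: tool y -0.0056 z 0.0016 total; /8: -0.00070 0.00020 /4: -0.00139 0.00041
vert dz 0.0001
```

Drive is about 2 N, slightly below plain friction (about 3.3 N). To find where the compression torque is zero, I'll ease back about 0.05 rad, so the forward and reverse drag can be compared.

```bash
python3 -m creep '0 0.0006 -0.0002 0 0 0 0;0 0.0006 -0.0002 0 0 0 0;0 0.0006 -0.0002 0 0 0 0;0 0.0006 -0.0002 0 0 0 0;0 0.0006 -0.0002 0 0 0 0;0 0.0005 -0.0002 0 0 0 0;0 0.0005 -0.0002 0 0 0 0;0 0 0 0 0 0 0'; python3 feel.py .1 .1
```

```text
clock: 28.75
tcp_pos: [0.614, 0.0561, 0.4018]
orientation: [-0.0, 1.568, -0.0]
contact_force: [2.2, -2.9, 5.6]
finger_gap: 0.0182
t 28.75 off [-1.4 -0.5] mm  r 58.1 mm pump angle 0.283 (x=55.7mm) Fdrive -3.6 Frad(tool) 0.5 Fxy [ 2.2 -2.9] fz 5.6 gap 0.0182 ori [-0.     1.568 -0.   ]
step 0.10: tool y -0.0046 z 0.0022 total; /8: -0.00057 0.00028 /4: -0.00114 0.00055
step 0.10: tool y -0.0054 z 0.0021 total; /8: -0.00068 0.00026 /4: -0.00135 0.00052
vert dz -0.0
```

At pump angle 0.28 the drag is +3.4 N forward and -3.6 N in reverse, so the compression torque is about zero there. I'll relax the load and release gently.

```bash
python3 -m creep '0 -0.0006 0.0003 0 0 0 0;0 0 0 0 0 0 0;0 0 0 0 0 0 0.025;0 0 0 0 0 0 0.025;0 0 0 0 0 0 0.03;0 0 0 0 0 0 0.035;0 0 0 0 0 0 0.04;0 0 0 0 0 0 0.05'; python3 -c "
from h import *
o,_=st();print(o['tcp_pos'],o['contact_force'],o['finger_gap'])
cv2.imwrite('pics/w9.png',cams.camera('wrist'))"
```

```text
clock: 29.75
tcp_pos: [0.6137, 0.0557, 0.4007]
orientation: [-0.0, 1.571, 0.0]
contact_force: [0.5, -0.1, 1.0]
finger_gap: 0.0499
[0.61372116 0.05568482 0.4006862 ] [ 0.51166868 -0.10283434  0.9588079 ] 0.04986446987237192
```

View pics/w9.png

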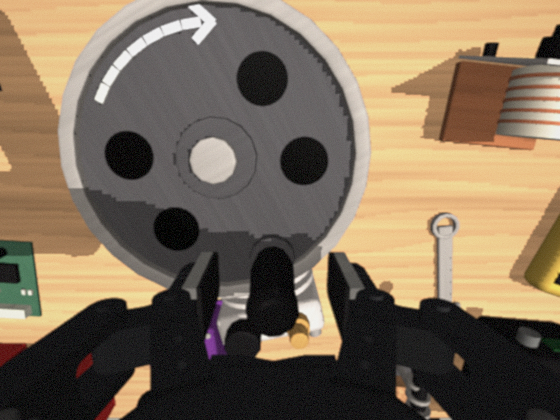

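The fingers are clear of the knob. It is still centred at (272,290) over the cylinder side and hasn't moved. I'll rise straight up and check.

```bash
python3 -m creep '-0.03 0 0 0 0 0 0.05;-0.03 0 0 0 0 0 0.05;-0.04 0 0 0 0 0 0.05;-0.03 0 0 0 0 0 0.05;0 0 -0.04 0 0 0 0.05;0 0 -0.04 0 0 0 0.05;0 0 -0.02 0 0 0 0.05;0 0 0 0 0 0 0.05'
cat > chk.py <<'E'
from h import *
im=cams.camera('wrist');cv2.imwrite('pics/w10.png',im);c=cams.calibration('wrist')
o,_=st();print(o['clock'],o['tcp_pos'],o['contact_force'],proj(c,[.614,.0561,.267]),proj(c,[.614,.0561,.214]),proj(c,[.5631,.028,.219]))
cv2.imwrite('pics/s10.png',cv2.resize(cams.camera('scene')[150:310,160:360],None,fx=3.75,fy=3.75,interpolation=2))
E
python3 chk.py
```

```text
clock: 30.8
tcp_pos: [0.5127, 0.0557, 0.5312]
orientation: [-0.0, 1.57, 0.0]
contact_force: [0.0, -0.0, 0.3]
finger_gap: 0.0499
30.85 [0.51367933 0.05569025 0.53117237] [ 2.03624071  0.08466096 -0.10484054] [272.88551035 331.40479545] [272.81354637 298.01303309] [242.31938968 251.28411393]
```

View pics/w10.png

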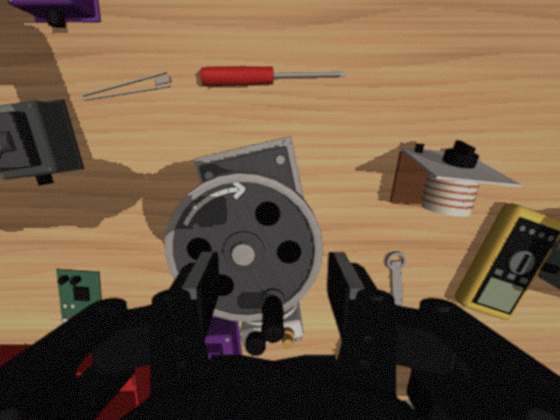

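View pics/s10.png

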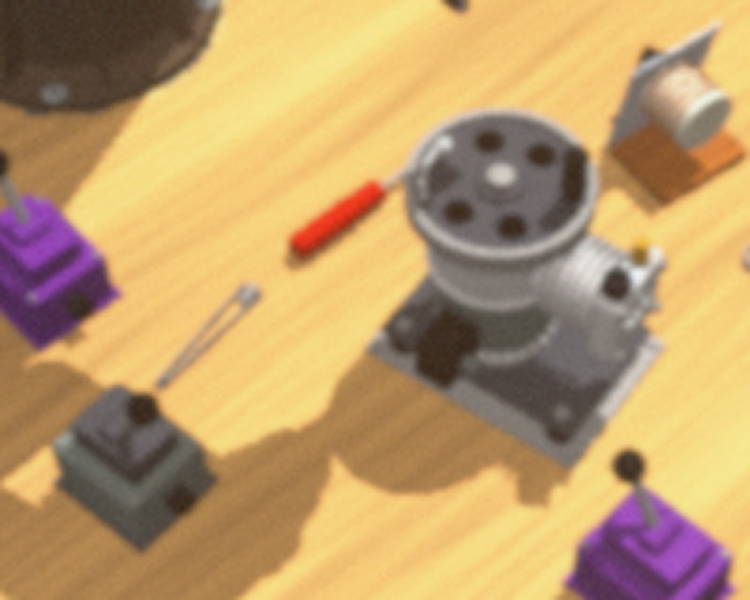

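Knob seen at (272,298–335), matching the release pose, and the lever leans to off. I'll idle one second to confirm the wheel doesn't creep, then hand in.

```bash
python3 -m creep '0 0 0 0 0 0 0.05;0 0 0 0 0 0 0.05;0 0 0 0 0 0 0.05;0 0 0 0 0 0 0.05;0 0 0 0 0 0 0.05;0 0 0 0 0 0 0.05;0 0 0 0 0 0 0.05;0 0 0 0 0 0 0.05'
python3 - <<'E'
from h import *
a=cv2.imread('pics/w10.png').astype(int);b=cams.camera('wrist').astype(int)
d=cv2.GaussianBlur(np.abs(a-b).sum(2).astype(np.float32),(7,7),0);print("wrist diff over wheel max",d[170:350,160:325].max(),"elsewhere",d[:160].max())
S=cv2.imread('pics/s10.png').astype(int);s=cv2.resize(cams.camera('scene')[150:310,160:360],None,fx=3.75,fy=3.75,interpolation=2).astype(int)
d=cv2.GaussianBlur(np.abs(S-s).sum(2).astype(np.float32),(15,15),0);print("scene diff wheel",d[100:260,400:600].max(),"ref",d[400:550,200:330].max())
print(ctrl.get_obs()['contact_force'])
E
```

```text
clock: 31.9
tcp_pos: [0.5137, 0.0557, 0.5307]
orientation: [-0.0, 1.571, -0.0]
contact_force: [0.3, -0.6, 0.4]
finger_gap: 0.0502
wrist diff over wheel max 137.84839 elsewhere 86.02002
scene diff wheel 12.358327 ref 28.580301
[-0.96535835 -0.49010297  0.51473636]
```

```bash
python3 -c "
from bench import workorder
print(workorder.finish_job())"
```

```text
the job is handed in; nothing more can be done
None
```

The isolator is off and the flywheel is stopped just past its compression peak. I handed the job in at about 32 s; no verdict is reported.

- **Isolator:** I pushed the lever to its end stop, where the force reached about 15 N. A camera check put the tip about 64 mm over from its start, which is the fully off side.
- **Turning the wheel:** I gripped the knob and turned it slowly clockwise. Drag was about 3.4 N at first and climbed to about 13.7 N near pump angle 1.1 rad, slightly above the expected 12 to 13 N. The highest sideways force I read was about 14.3 N, against the 22 N limit.
- **Stopping point:** The drag then fell to about 2 N at 0.22 rad. I eased back about 0.06 rad and stopped at about 0.28 rad. Reverse drag there was 3.6 N, and I estimate the forward drag at about 3.4 N, so almost no compression force is left.
- **Last checks:** After release the knob stayed about 56 mm from the shaft towards the cylinder. Scene pictures 1 s apart showed no change at the wheel. The arm is clear of everything.
- **What disagreed:**
  - The stop came about 0.8 rad past the peak I felt, not the stated 1 to 1.2 rad. I went by the measured balance of forces instead.
  - The wrist-camera comparison over that second did show a difference, including away from the wheel. I put it down to the arm moving about 1 mm.

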